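Slide a rock sample under the detector of a scanning stage

TASK

Bring the rock sample under the detector: press the round locking button on the stage's carriage and keep it held down, without letting it up on the way, while you slide the carriage along its bed until it is fully home against the detector block, then let go so that the button springs up and the lock holds it there. Only press and push with the fingertips: do not grasp or lift anything, and leave the cups, rock, sieves and tools where they are.

Things in the scene. Friction and masses are not known exactly. Their poses are not given: they have to be found in the camera images.
- stage: Fixed grey bed of the scanning stage, a plate 100 mm wide (its x) and 390 mm long (its y, from -175 to +215 mm) with two steel rails. Origin on the table under the bed's middle line. The carriage slides along the bed's own +y axis, towards the detector block; the bed's z is up. Its place and yaw vary.
- carriage (a joint): Slide of the aluminium carriage (84 mm wide, 114 mm long) along the bed, m: grows along the bed's +y, starts between about 0 and 0.03. With the button well down it slides with about 1 N of friction; with the button up a tooth in a fine rack (5 mm pitch) locks it wherever it is, with up to 4 mm of play, against some 30 N.
- button (a joint): Travel of the locking button, m: 0 up (carriage locked), 0.007 fully down. Its spring needs 4.5 N to start, 6 N at 5 mm and 6.6 N fully down. The lock is free once the button is more than 3.5 mm down; let go on the way, it drops into the next notch. At the end stop there is a notch too, so the button comes fully up there.
- button_top (a point): Centre of the top of the locking button: flat, black, round, 42 mm across, in the middle of the low deck at the carriage's rear. Up, its top is 38 mm above the table and 10 mm above the deck, whose rear edge is 30 mm behind (-y of) this point. The upright rear face of the carriage's block stands 24 mm ahead (+y) of it: a fingertip pressing the button can push on that face.
- carriage_front (a point): Middle of the carriage's front (+y) face, 35 mm above the table, 84 mm ahead of the button's centre along the bed. It is the front of the carriage's block, 60 mm long, top 50 mm above the table, which bears a grey rock disc 50 mm across, top 56 mm.
- stop: Grey detector block, 90 mm wide, fixed across the bed: the end stop. Origin at table level below the middle of the face the carriage's front face comes to bear on; axes parallel to the bed's; the block (50 mm thick, 80 mm high) lies on the +y side. Its head overhangs that face by 26 mm, 58 mm and more above the table. Its place along the bed varies, leaving 65 to 165 mm to slide.
- cup_near_center (a point): Bystander: centre of a small lidded sample cup, 32 mm across and 32 mm tall, loose, beside the bed on its -x side, to be left alone.
- cup_far_center (a point): Bystander: the same kind of cup, beside the bed on its +x side.
- rock: Bystander: loose piece of rock, 50 x 32 x 30 mm, origin under its centre, beside the bed on its +x side.
- brush: Bystander: brush, 160 mm long, lying on the table right of the bed.
- sieves: Bystander: stack of steel test sieves, 102 mm across and 78 mm tall, origin under its centre, left of the bed.
- spatula: Bystander: spatula, 170 mm long, lying on the table left of the bed.

How it is judged:
By the outcome, as a careful person would: the job done as asked, in the order asked, and still so for the second after the job is handed in, with the robot touching nothing.
It also fails if it takes over 38 s, if anything falls off the work surface, if the arm or the gripper's body presses on something with over 40 N, if the wrist force passes 120 N, or if a joint passes its speed limit or range.

ROBOT

A 6-joint arm with a two-finger parallel gripper is mounted at the origin on the work surface. World frame = base frame: x ahead of the robot, y to its left, z up, the work surface at z = 0. Lengths are in m, angles in rad, forces in N, time in s.
With the tool pointing down it reaches from about 0.35 to 0.85 m from the base axis. Payload 8.1 kg.
Tool frame: the origin (TCP) lies at the very end of the fingers, on their centre line; the grasp point (between the pads) lies 19 mm behind it; z points along the fingers, y is the direction in which the jaws open and shut (so a half turn about z gives the same grasp; the last joint's range is limited). The gripper opens to 93 mm and grips with 3 to 60 N. Pads are 15 mm wide; open, the fingers measure 128 mm over their backs; the gripper's body (75 mm by 188 mm) begins 65 mm behind the grasp point.
Start: joints at [-1.353, 0.13, 1.488, -0, 1.523, -0.085], TCP at [0.179, -0.573, 0.219] pointing down, gripper open.
Joint ranges: [-2.96, 2.96], [-0.89, 2.26], [0.02, 2.5], [-1.34, 4.48], [0, 2.73], [-2.66, 2.66]. Speed limits (rad/s): [2.39, 2.39, 2.79, 3.14, 3.14, 3.14].

INTERFACE

Orientations are given as a rotation vector (axis times angle).
In Python, from plant import robot gives the robot as it stands.
- The arm moves only by the shell command python3 -m inch 'ROWS' [FORCE]. ROWS is JSON, a list that holds one entry, the list of rows, each a list of 7 numbers: the shift along the tool's x, y, z in cm, then the turn, a rotation vector about the tool's x, y, z in degrees, then the gripper command: -1 is fully open, 1 is shut, values between are in proportion. A call has 1 to 5 rows; each row shifts and turns the commanded pose from where the row before left it, along the tool's axes as they then stand; what a row does not reach is not made up. A row lasts 1/10 s, in which the tool goes at most 50 mm and 8.59 degrees, less where a joint would pass 70% of its speed; a pose out of reach is approached as far as the arm can. A call with a gripper value outside its range is refused whole. The fingers move at their own pace and stop on an object; FORCE is the grip in N (left out, the last holds). Time passes only in rows, so rows that do not move let the fingers close. It gives the time, the measured TCP pose, the force and the opening at its end, in the units of the state.
- robot.read_state(): the state, without advancing time (a new reading comes with each control period).
- robot.read_camera(name): name is "side" or "top" or "wrist"; returns a dict with "image" (420x560x3 uint8, blue, green, red), "K" (3x3 intrinsics, pixels), "R" (3x3) and "t" (3): a world point X has camera coordinates R X + t; the wrist camera has in their place "tool_from_camera" (4x4, takes a point from camera to tool coordinates, whose origin is the TCP and whose axes are the flange's). Camera axes: x right, y down, z forward; pixel columns grow to the right and rows downward; lengths in m; the calibration is good to about 2 mm. A picture is of the moment at which its call begins: read the wrist's pose just before it. There is no depth.
- robot.close_job(): hands the job in, once; it reports no verdict.
The state is a dict: "t": time; "q": joint angles; "dq": joint speeds; "joint_torque": joint torques, N m; "tool_pos": TCP position; "orientation": TCP orientation; "force": force on the tool from outside, world axes, zero at the start; "wrist_torque": the same for the moment, N m; "opening": finger opening in m.
Only numpy, scipy, OpenCV 4.12 (cv2) and the standard library are available. Lean on these libraries where they do the work, as an engineer would, in place of code of your own. Each camera call takes 0.05 s, during which the arm holds its last target. There are 200 camera calls.

## Working session

There is one attempt and no reset: what is moved stays moved. The work goes in short steps, Python scripts to look and compute and a shell command to move; the robot and the scene stay as the last step left them, time stands still between calls to the robot, and variables do not carry over. Pictures are saved under pics/ and viewed, about 8 in all and at most 12, crops included, and the job is handed in when it is done.

```bash
mkdir -p pics; ls; python3 - <<'E'
from plant import robot
import cv2
s=robot.read_state();print(s)
for n in("top","side"):
    c=robot.read_camera(n);cv2.imwrite(f"pics/{n}0.png",c["image"]);print(n,c["K"],c["R"],c["t"])
E
```

```text
pics
{'t': 0.0, 'q': array([-1.35339210e+00,  1.31136798e-01,  1.48926777e+00,  5.09802377e-06,
        1.52297759e+00, -8.54134684e-02]), 'dq': array([-0.00054633, -0.00062429,  0.00032263, -0.0009724 ,  0.00189033,
        0.00200067]), 'joint_torque': array([-2.40945665e-04, -5.59843183e+01, -4.91760492e+01,  7.66004319e-02,
        3.53536033e-02, -1.43068119e-04]), 'tool_pos': array([ 0.17882158, -0.5721501 ,  0.21760831]), 'orientation': array([-3.10388599e+00, -4.73579842e-01,  1.77294000e-04]), 'force': array([ 0.62612604,  0.70308604, -0.06150825]), 'wrist_torque': array([ 0.00171435, -0.00862515, -0.00134861]), 'opening': 0.092638672441764}
top [[420.57893805   0.         272.80148921]
 [  0.         420.57893805 213.69105049]
 [  0.           0.           1.        ]] [[-0.01767515 -0.99983394 -0.00443599]
 [-0.99242052  0.01808339 -0.12155039]
 [ 0.12161042  0.00225395 -0.99257535]] [0.0370232  0.578508   1.07514506]
side [[535.67805612   0.         274.90834668]
 [  0.         535.67805612 208.36191098]
 [  0.           0.           1.        ]] [[-0.99593995 -0.08858049 -0.01603499]
 [-0.0511301   0.7032377  -0.70911385]
 [ 0.07409006 -0.70541494 -0.70491165]] [0.57607173 0.0837015  1.43813319]
```

View pics/top0.png

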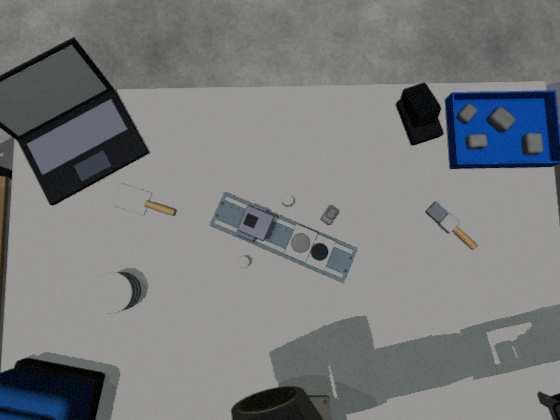

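View pics/side0.png

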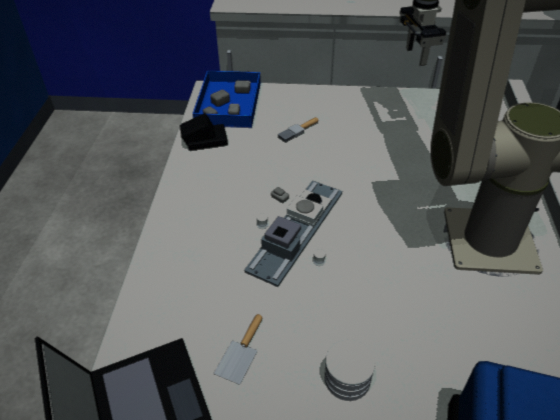

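The top view shows the bed running from about (350,262) to (218,210). The button is near (319,252), the rock disc near (301,243), and the detector near (255,222). I'll zoom in to get exact pixels.

```bash
cat > h.py <<'E'
import numpy as np,cv2
from plant import robot
def ray(c,uv,z):
    K,R,t=c["K"],c["R"],c["t"]
    d=R.T@np.linalg.solve(K,[uv[0],uv[1],1.]);o=-R.T@t
    return o+d*(z-o[2])/d[2]
def blob(im,x0,y0,x1,y1,thr):
    g=im[y0:y1,x0:x1].max(2)<thr
    n,l,s,cc=cv2.connectedComponentsWithStats(g.astype(np.uint8))
    return [(s[i],cc[i]+[x0,y0]) for i in range(1,n) if s[i][4]>15]
E
python3 - <<'E'
from h import *
a=cv2.imread("pics/top0.png")
cv2.imwrite("pics/topz.png",cv2.resize(a[180:290,200:370],None,fx=4.7,fy=4.7,interpolation=cv2.INTER_CUBIC))
c=robot.read_camera("top");d=robot.read_camera("side")
for s,p in blob(c["image"],295,230,340,270,60):print("top",s,p,ray(c,p,.038))
for s,p in blob(d["image"],300,185,330,215,60):print("side",s,p,ray(d,p,.038))
E
```

```text
top [ 16  14  17  16 213] [319.05633803 251.23004695] [ 0.47808074 -0.09207732  0.038     ]
side [ 7  8 15 10 98] [314.29591837 197.46938776] [ 0.47432968 -0.08987699  0.038     ]
```

View pics/topz.png

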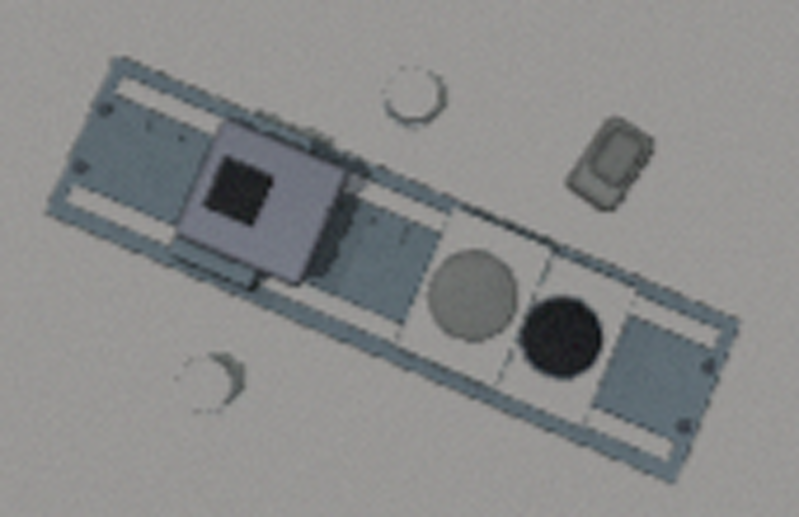

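```bash
cat >> h.py <<'E'
from scipy.spatial.transform import Rotation as Ro
U=None
def rel(target,yaw_vec=None):
    s=robot.read_state();M=Ro.from_rotvec(s["orientation"]).as_matrix()
    print("t",s["t"],"pos",s["tool_pos"],"F",s["force"],"open",s["opening"])
    print("tool-frame shift cm",100*M.T@(np.array(target)-s["tool_pos"]))
    if yaw_vec is not None:
        x=M[:,0]
        # target frame: z down, x = +-bed direction (whichever nearer)
        for sg in(1,-1):
            X=np.r_[sg*np.array(yaw_vec),0];Z=np.array([0,0,-1.]);T=np.c_[X,np.cross(Z,X),Z]
            print(sg,"turn deg tool",np.degrees(Ro.from_matrix(M.T@T).as_rotvec()))
E
python3 - <<'E'
from h import *
c=robot.read_camera("top")
z=lambda u,v:(u/4.7+200-.4,v/4.7+180-.4)
P=lambda uv,h:ray(c,z(*uv),h)
for h in(.008,.012):
    A,B,C,D=[P(p,h) for p in((122,57),(47,212),(739,320),(672,481))]
    u=(A-C+B-D)[:2];print(h,np.linalg.norm(A-C),np.linalg.norm(A-B),u/np.linalg.norm(u),"mid",(A+B+C+D)[:2]/4)
u/=np.linalg.norm(u);yb=np.array([.47808,-.09208])
mid=(A+B+C+D)[:2]/4; n=np.array([u[1],-u[0]])
print("button from bed: lat",(yb-mid)@n,"along",(yb-mid)@u+.02)
e=(P((345,178),.08)+P((298,284),.08))[:2]/2
print("head edge y from button",(e-yb)@u,"-> slide",(e-yb)@u+.026-.084)
r=P((473,295),.056)[:2];print("rock disc from button",(r-yb)@u,(r-yb)@n)
q=robot.read_state()["q"];print(q)
rel([*(yb+.010*u),.10],u)
E
```

```text
0.008 0.38504597029622073 0.09946294579180708 [0.41089659 0.91168196] mid [5.21025129e-01 1.16538061e-04]
0.012 0.38368254688583137 0.09911075379599298 [0.41089659 0.91168196] mid [5.20752490e-01 2.01576536e-04]
button from bed: lat -0.0009855544651862953 along -0.08166542906004137
head edge y from button 0.14340709905747448 -> slide 0.08540709905747447
rock disc from button 0.0545834996116398 0.0006140178247755972
[-1.35339731e+00  1.30800437e-01  1.48870805e+00 -2.70151515e-05
  1.52298298e+00 -8.53825676e-02]
t 0.25 pos [ 0.17886988 -0.57243937  0.21811665] F [-1.43766853 -0.58453356 -0.65933276] open 0.09298036601147264
tool-frame shift cm [ 43.5466189  -37.6660923   11.84765519]
1 turn deg tool [-4.71437988e-02 -2.44034683e-02 -4.83906457e+01]
-1 turn deg tool [-2.98216966e-02  5.76109938e-02  1.31609340e+02]
```

```bash
python3 -m inch '[[[0,0,0,0,0,-8,1],[0,0,0,0,0,-8,1],[0,0,0,0,0,-8,1],[0,0,0,0,0,-8,1],[0,0,0,0,0,-8,1]]]' 20; python3 -m inch '[[[0,0,0,0,0,-8.4,1],[0,0,0,0,0,0,1],[0,0,0,0,0,0,1]]]'; python3 - <<'E'
from h import *
u=np.array([.4109,.9117]);rel([*(np.array([.47808,-.09208])+.010*u),.10],u)
E
```

```text
t: 0.75
tool_pos: [0.1789, -0.5726, 0.2184]
orientation: [-2.752, -1.515, -0.0]
force: [-0.7, 0.7, 1.1]
opening: 0.0575
t: 1.05
tool_pos: [0.1789, -0.5726, 0.2185]
orientation: [-2.642, -1.699, -0.0]
force: [-1.1, -0.1, 0.8]
opening: 0.0332
t 1.05 pos [ 0.17892705 -0.57264868  0.2185075 ] F [-1.06706168 -0.11615635  0.81472745] open 0.03318475576199123
tool-frame shift cm [57.13445671  7.2790518  11.8620541 ]
1 turn deg tool [-0.00430309 -0.01189712 -0.24967897]
-1 turn deg tool [-1.86620593e-02  6.74991307e-03  1.79750320e+02]
```

```bash
for i in 1 2; do :; done; python3 -m inch '[[[3.8,0.48,0,0,0,0,1],[3.8,0.48,0,0,0,0,1],[3.8,0.48,0,0,0,0,1],[3.8,0.48,0,0,0,0,1],[3.8,0.48,0,0,0,0,1]]]'; python3 -m inch '[[[3.8,0.48,0,0,0,0,1],[3.8,0.48,0,0,0,0,1],[3.8,0.48,0,0,0,0,1],[3.8,0.48,0,0,0,0,1],[3.8,0.48,0,0,0,0,1]]]'; python3 -m inch '[[[3.8,0.48,0,0,0,0,1],[3.8,0.48,0.5,0,0,0,1],[3.8,0.48,2,0,0,0,1],[3.8,0.48,3,0,0,0,1],[3.8,0.48,3,0,0,0,1]]]'; python3 -m inch '[[[0,0,3,0,0,0,1],[0,0,0,0,0,0,1],[0,0,0,0,0,0,1]]]';python3 - <<'E'
from h import *
u=np.array([.4109,.9117]);rel([*(np.array([.47808,-.09208])+.010*u),.04],u)
c=robot.read_camera("wrist");cv2.imwrite("pics/w1.png",c["image"])
print(c["K"],c["tool_from_camera"])
E
```

```text
t: 1.55
tool_pos: [0.2794, -0.408, 0.2187]
orientation: [2.642, 1.699, 0.0]
force: [1.4, 0.1, 0.3]
opening: 0.0001
t: 2.05
tool_pos: [0.3794, -0.2446, 0.2189]
orientation: [2.642, 1.699, 0.0]
force: [0.9, -0.6, -0.4]
opening: 0.0006
t: 2.55
tool_pos: [0.4799, -0.0812, 0.1335]
orientation: [2.641, 1.699, 0.002]
force: [0.4, -1.6, -0.2]
opening: 0.0002
t: 2.85
tool_pos: [0.4782, -0.0827, 0.1038]
orientation: [-2.64, -1.702, 0.002]
force: [0.8, 0.8, 1.2]
opening: 0.0003
t 2.85 pos [ 0.47822141 -0.08266887  0.10383137] F [0.79239792 0.79927721 1.2205839 ] open 0.00028184393829625703
tool-frame shift cm [0.13960578 0.38175403 6.38259342]
1 turn deg tool [-0.07367727  0.02412726 -0.10737168]
-1 turn deg tool [3.78764069e-02 1.15662968e-01 1.79892587e+02]
[[370.65098486   0.         279.66166433]
 [  0.         370.65098486 209.49651937]
 [  0.           0.           1.        ]] [[-4.63903540e-04 -9.59934416e-01 -2.80224378e-01  7.73958824e-02]
 [ 9.99999209e-01 -1.17778782e-04 -1.25200837e-03  6.16117291e-04]
 [ 1.16884144e-03 -2.80224737e-01  9.59933711e-01 -1.65913194e-01]
 [ 0.00000000e+00  0.00000000e+00  0.00000000e+00  1.00000000e+00]]
```

View pics/w1.png

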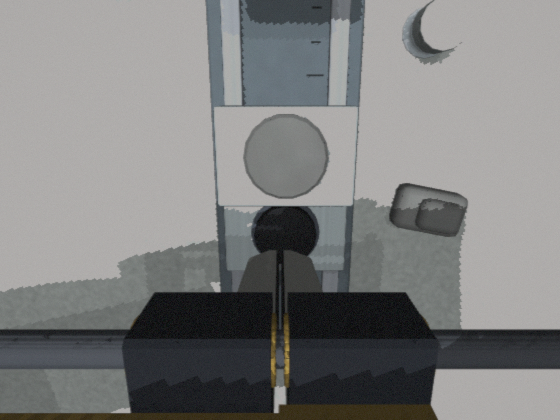

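The wrist view shows the button at about (285.5,233), the rock disc at (286,156), and the block's rear top edge at row 206 with columns 216–355. The fingers are just short of the button in the view. Next I'll convert these to tool coordinates.

```bash
python3 - <<'E'
from h import *
c=robot.read_camera("wrist");s=robot.read_state();T=np.array(c["tool_from_camera"])
def tp(uv,h): # in tool frame, point at world height h (tool vertical)
    d=T[:3,:3]@np.linalg.solve(c["K"],[*uv,1.]);o=T[:3,3];zt=s["tool_pos"][2]-h
    return ((o+d*(zt-o[2])/d[2])*1000).round(1)
print("button",tp((285.5,233),.038),"disc",tp((286,156),.056),"block rear top edge",tp((216,206),.05),tp((355,206),.05),"bl front",tp((286,106),.05))
E
```

```text
button [-7.2  4.2 67.7] disc [46.9  4.  49.7] block rear top edge [ 15.  -39.2  55.7] [15.  47.1 55.7] bl front [74.8  4.  55.7]
```

```bash
python3 -m inch '[[[0.4,0.4,2,0,0,0,1],[0,0,2,0,0,0,1],[0,0,1.9,0,0,0,1],[0,0,0,0,0,0,1],[0,0,0,0,0,0,1]]]'; python3 -m inch '[[[0,0,0.3,0,0,0,1],[0,0,0.3,0,0,0,1],[0,0,0.2,0,0,0,1],[0,0,0.1,0,0,0,1],[0,0,0,0,0,0,1]]]'
```

```text
t: 3.45
tool_pos: [0.4848, -0.0814, 0.0463]
orientation: [2.639, 1.702, 0.002]
force: [1.6, -1.3, 0.9]
opening: 0.0007
t: 3.95
tool_pos: [0.4847, -0.0808, 0.0363]
orientation: [2.637, 1.705, 0.001]
force: [0.5, -0.0, 5.2]
opening: 0.0005
```

```bash
python3 -m inch '[[[0,0,0.3,0,0,0,1],[0,0,0.2,0,0,0,1],[0,0,0.1,0,0,0,1],[0,0,0,0,0,0,1],[0,0,0,0,0,0,1]]]'; python3 -m inch '[[[0.3,0,0.05,0,0,0,1],[0.3,0,0,0,0,0,1],[0.3,0,0,0,0,0,1],[0,0,0,0,0,0,1],[0,0,0,0,0,0,1]]]'
```

```text
t: 4.45
tool_pos: [0.4849, -0.0808, 0.0311]
orientation: [2.637, 1.705, 0.002]
force: [-2.9, -0.1, 12.7]
opening: 0.0005
t: 4.95
tool_pos: [0.4889, -0.0721, 0.0311]
orientation: [2.637, 1.705, 0.003]
force: [-3.8, 2.6, 17.3]
opening: 0.0004
```

```bash
python3 -m inch '[[[0.5,0,0,0,0,0,1],[1,0,0,0,0,0,1],[1,0,0,0,0,0,1],[1,0,0,0,0,0,1],[0.5,0,0,0,0,0,1]]]'; python3 - <<'E'
from h import *
rel([*(np.array([.47808,-.09208])+.0854*np.array([.4109,.9117])),.031],[.4109,.9117])
c=robot.read_camera("top");a=c["image"];cv2.imwrite("pics/t2.png",cv2.resize(a[170:290,190:370],None,fx=4,fy=4,interpolation=cv2.INTER_CUBIC))
E
```

```text
t: 5.45
tool_pos: [0.5055, -0.0353, 0.0311]
orientation: [2.637, 1.705, 0.003]
force: [-4.1, 0.2, 16.1]
opening: 0.0006
t 5.45 pos [ 0.50549883 -0.03534602  0.03105108] F [-4.05573102  0.15499477 16.11771546] open 0.0006278729261159473
tool-frame shift cm [ 2.24129566 -0.16709345  0.00639142]
1 turn deg tool [ 0.11016148 -0.04106242  0.03810029]
-1 turn deg tool [ 6.44870385e-02  1.73004600e-01 -1.79961805e+02]
```

View pics/t2.png

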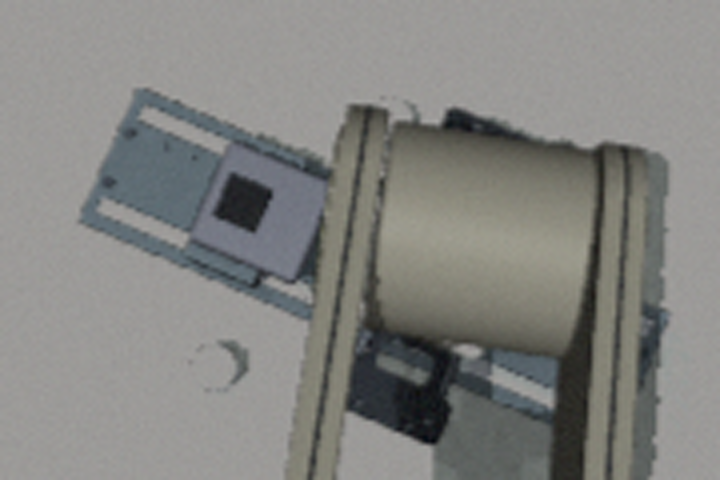

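The arm hides the carriage from the top camera, but the detector is clear. About 39 mm of slide remains. The button is fully down at z = 31.1 mm.

```bash
python3 -m inch '[[[0.5,0,0,0,0,0,1],[0.8,0,0,0,0,0,1],[0.8,0,0,0,0,0,1],[0.6,0,0,0,0,0,1],[0.3,0,0,0,0,0,1]]]'; python3 -m inch '[[[0.2,0,0,0,0,0,1],[0.2,0,0,0,0,0,1],[0.2,0,0,0,0,0,1],[0.2,0,0,0,0,0,1],[0,0,0,0,0,0,1]]]';python3 -m inch '[[[0.2,0,0,0,0,0,1],[0.2,0,0,0,0,0,1],[0.2,0,0,0,0,0,1],[0,0,0,0,0,0,1],[0,0,0,0,0,0,1]]]'
```

```text
t: 6.0
tool_pos: [0.5178, -0.0081, 0.0311]
orientation: [2.637, 1.705, 0.003]
force: [-4.0, 1.0, 16.2]
opening: 0.0008
t: 6.5
tool_pos: [0.5202, -0.0029, 0.031]
orientation: [2.636, 1.704, -0.002]
force: [-7.1, -8.4, 17.7]
opening: 0.0004
t: 7.0
tool_pos: [0.5209, -0.0016, 0.0309]
orientation: [2.634, 1.702, -0.013]
force: [-17.4, -28.2, 26.7]
opening: 0.0005
```

```bash
python3 -m inch '[[[-0.25,0,0,0,0,0,1],[-0.2,0,0,0,0,0,1],[0,0,0,0,0,0,1]]]'; python3 - <<'E'
from h import *
c=robot.read_camera("wrist");cv2.imwrite("pics/w2.png",c["image"])
E
```

```text
t: 7.3
tool_pos: [0.521, -0.0019, 0.031]
orientation: [2.636, 1.703, -0.001]
force: [-6.7, -8.7, 17.3]
opening: 0.0004
```

View pics/w2.png

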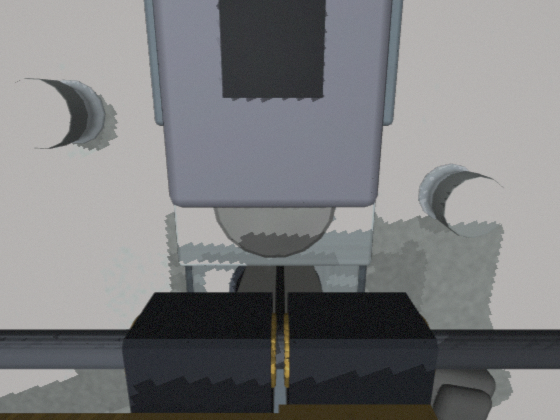

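The wrist view shows the carriage under the detector head, whose edge is at row 205. The disc is half covered and the cups are untouched. There is still about 11 N of light push on the stop, so I'll release upwards now.

```bash
python3 -m inch '[[[0,0,-0.5,0,0,0,1],[0,0,-0.5,0,0,0,1],[0,0,-0.5,0,0,0,1],[0,0,-0.3,0,0,0,1],[0,0,0,0,0,0,1]]]'; python3 -m inch '[[[-0.5,0,-0.3,0,0,0,1],[-0.3,0,-2,0,0,0,1],[0,0,-3,0,0,0,1],[0,0,-3,0,0,0,1],[0,0,0,0,0,0,1]]]'; python3 - <<'E'
from h import *
c=robot.read_camera("wrist");s=robot.read_state();print(s["force"],s["tool_pos"]);cv2.imwrite("pics/w3.png",c["image"])
E
```

```text
t: 7.85
tool_pos: [0.5188, -0.0007, 0.0463]
orientation: [-2.638, -1.705, 0.006]
force: [-3.2, -5.0, 2.8]
opening: 0.0004
t: 8.35
tool_pos: [0.52, -0.0075, 0.1352]
orientation: [2.635, 1.703, 0.01]
force: [0.7, 0.1, 0.0]
opening: 0.0003
[0.48310426 0.63954671 0.18100385] [ 0.51886256 -0.00739928  0.13275935]
```

View pics/w3.png

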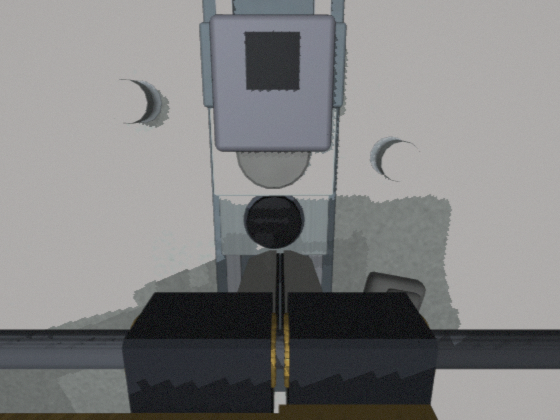

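The button is visible at about (274,221), roughly 60 px wide. The block's rear top edge is at row 195 and the head edge at row 151. I'll check these against the home geometry.

```bash
python3 - <<'E'
from h import *
c=robot.read_camera("wrist");s=robot.read_state();T=np.array(c["tool_from_camera"])
M=Ro.from_rotvec(s["orientation"]).as_matrix()
def w(uv,h):
    d=M@T[:3,:3]@np.linalg.solve(c["K"],[*uv,1.]);o=M@T[:3,3]+s["tool_pos"]
    return o+d*(h-o[2])/d[2]
u=np.array([.4109,.9117,0]);b0=np.array([.47808,-.09208,0])
al=lambda uv,h:1000*((w(uv,h)-b0)@u)
for hz in(.058,.08):print("head edge at",hz,al((274,151),hz))
print("block rear",al((274,195),.05))
g=c["image"].max(2)[185:252,235:312]
col=np.where(c["image"].max(2)[221,235:312]<60)[0]+235;print("button cols",col.min(),col.max())
for h in(.031,.038):print(h,"diam",1000*np.linalg.norm(w((col.min()-.5,221),h)-w((col.max()+.5,221),h)),"centre along",al((274,221),h))
rows=np.where(c["image"].max(2)[180:255,274]<60)[0]+180;print(rows.min(),rows.max())
E
```

```text
head edge at 0.058 140.40329957059419
head edge at 0.08 143.20764557615146
block rear 109.3433571830457
button cols 246 304
0.031 diam 44.46391079424492 centre along 84.43003018829491
0.038 diam 43.29281827463801 centre along 86.70590104952879
197 248
```

```bash
python3 -m inch '[[[0,0,-3,0,0,0,1],[0,0,-3,0,0,0,1],[0,0,0,0,0,0,1]]]'; python3 -c "
from plant import robot
robot.close_job()"
```

```text
t: 8.75
tool_pos: [0.5187, -0.0073, 0.1931]
orientation: [2.636, 1.704, 0.006]
force: [0.9, 0.3, 0.6]
opening: 0.0006
the job is handed in; nothing more can be done
```

The carriage is home against the detector block with the button released, and I handed the job in at about 8.8 s.

**What I did:** I pressed the button fully down with the closed fingertips, at a tip height of 31 mm and about 16 N. I kept it down while pushing on the carriage's rear face for about 84 mm, until the push force rose to about 33 N at the stop. I then eased the push to about 11 N and lifted straight up, so the lock engaged with the carriage still held against the stop.

**Last checks:**
- **Position:** the last wrist picture puts the detector head's edge about 34 mm ahead of the carriage block's rear edge, taking that edge as the head's top. That is the value expected when fully home. Taken as the head's bottom edge it would be 31 mm.
- **Travel:** it measured about 84–87 mm, against about 85 mm estimated beforehand.
- **Button:** it measured 43.3 mm across if up and 44.5 mm if down, against a true 42 mm. That fits up better, but the difference is small. I did not test the lock by pushing on it.
- **Surroundings:** the cups and rock looked undisturbed in the last wrist picture. The sieves, brush and spatula were not checked again, but the arm stayed well away from them. The wrist force was about zero at hand-in.

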